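# Check a spring balance at its set length on the check bed

## Task

Lay the tubular spring balance from the bench into the saddles of the check bed, end cap behind the fork and rod out through its slot, and work its spring once: draw the rod all the way out by its grip and ease it fully home again, never letting it snap back. Then draw the rod out until its disc stands level with the cursor line set on the bed's rule, and finish there, still holding the rod steady against its spring so that the force can be read. Leave the cursor setting and the other things on the bench alone.

Things in the scene. Friction and masses are not known exactly. Their poses are not given: they have to be found in the camera images.
- balance: Tubular spring balance loose on the bench, 0.28 kg. Cream tube 30 mm in diameter, 116 mm long, between black square end caps (36 x 36 x 12 mm, |x| = 58 to 70 mm) on which it lies; wire eye at the rear, rod at the front. Origin: under the tube's middle; x along the axis towards the rod's grip, z up; axis 18 mm above. Take it by the bare tube (|x| < 50 mm); centre of mass near x = 20 mm.
- draw_rod (a joint): How far the balance's inner steel rod (10 mm diameter) is drawn out of the tube, m: 0 at rest (home), stop at 0.075. The spring inside pulls it home: about 2 N at 0, rising 1.4 N per 10 mm, 12.6 N at the stop.
- disc (a point): Centre of the steel index disc (30 mm diameter, 4 mm thick) fixed on the rod, on the axis, at rest 24 mm beyond the front cap's face (x = 94 mm on the balance). Moves out with the rod; x points out along the draw.
- knob (a point): Centre of the black ribbed cylindrical grip (22 mm diameter, 34 mm long, along the rod) at the rod's end, 27 mm beyond the disc, on the axis. Take it across, from above. x points out along the draw.
- cradle: Check bed, fixed: aluminium base 305 x 64 x 12 mm (x = -100 to 205 mm) with two saddles, a steel fork, a rule with 10 mm lines, and a cream force indicator 28 mm high, 54 to 130 mm out on the +y side. Origin: bench level on the bed's centre line, below the middle of a seated balance; x along the bed in the direction the rod is drawn, z up.
- seat (a point): Where the seated balance's origin comes: 38 mm above the bench on the bed's centre line, its x along the bed's x (up to 12 mm further back will do). Saddles at x = -86 to -50 and 44 to 70 mm from here; floors at this height, upright cheeks 40 mm apart rise 16 mm above them, then flare outward to 25 mm above.
- fork_slot (a point): Middle of the fork on the line of the seated rod, 56 mm above the bench. The fork is 10 mm thick along x, its top 12 mm above this point, its slot 18 mm wide, open at the top, floor 12 mm below. Its rear face is 70 mm ahead of the seat; under pull the front cap bears on it, and the disc then stands 94 mm plus the rod's travel ahead of the seat.
- cursor_line (a point): Middle of the black line across the flat steel cursor (14 mm long, 74 mm wide, top 17 mm above the bench, black thumbscrew at its side) that bridges the bed's rule beyond the fork, set beforehand 124 to 156 mm ahead of the seat. x along the draw. It slides if pushed with more than 6 N: leave it.
- flask_a: Frosted conical flask with cap, 62 mm wide at the foot, 96 mm high, bystander. Origin under its middle.
- flask_b: A second such flask, bystander.
- cup_a: White lidded sample cup, 48 mm diameter, 41 mm high, bystander. Origin under its middle.
- cup_b: A second such cup, bystander.
- spatula: Thin steel laboratory spatula lying on the bench, 150 mm long, bystander.
- dish: White porcelain dish, 84 mm diameter, 20 mm high, bystander.
There are look-alikes about, which are no part of the job. Of the things that look like the balance, take the one that is farthest from the robot's base at the start.

How it is judged:
On the way, in this order (a step that is already met when the one before it is completed fails the run):
1. the balance lies in both saddles with its front cap behind the fork, rod home (x of balance in the frame of cradle between -0.013 and 0.004 m and y of balance in the frame of cradle between -0.005 and 0.005 m and z of balance in the frame of cradle between 0.034 and 0.042 m and angle between the x axis of balance and the x axis of cradle, either way round below 0.06 rad and x of disc in the frame of cradle above 0.075 m and value of joint draw_rod below 0.006 m), for 0.2 s.
2. seated, the rod is drawn all the way out by its grip (68 mm or more) (x of balance in the frame of cradle between -0.013 and 0.004 m and y of balance in the frame of cradle between -0.005 and 0.005 m and z of balance in the frame of cradle between 0.034 and 0.042 m and angle between the x axis of balance and the x axis of cradle, either way round below 0.06 rad and x of disc in the frame of cradle above 0.075 m and contact force between the fingers and draw_rod above 1 N and value of joint draw_rod above 0.068 m), for 0.1 s.
3. seated, the rod is eased home again (within 6 mm) (all of step 1), for 0.1 s.
At the end, for the whole second after the job is handed in: Through the last second the balance lies in both saddles, its front cap drawn up to the fork (4 mm), its pull borne by the check bed; the fingers hold the rod still (under 10 mm/s), drawn out more than 20 mm, the middle of its disc within 4 mm of the cursor line along the bed (x of balance in the frame of cradle between -0.013 and 0.004 m and y of balance in the frame of cradle between -0.005 and 0.005 m and z of balance in the frame of cradle between 0.034 and 0.042 m and angle between the x axis of balance and the x axis of cradle, either way round below 0.06 rad and x of disc in the frame of cradle above 0.075 m and contact force between the fingers and draw_rod above 1 N and x of disc in the frame of cursor_line between -0.004 and 0.004 m and x of balance in the frame of cradle above -0.004 m and value of joint draw_rod above 0.02 m and velocity of joint draw_rod between -0.01 and 0.01 m/s and contact force between balance and cradle above 3 N); the arm keeps its last pose, push and grip.
It fails at once if the rod snaps back (faster than 0.4 m/s) (velocity of joint draw_rod below -0.4 m/s).
It fails at once if the cursor setting is shifted by more than 3 mm (distance of cursor_line from where it was at the start of the episode above 0.003 m).
It fails at once if a bystander is moved by more than 20 mm (distance of any of flask_a, flask_b, cup_a, cup_b, spatula, dish from where it was at the start of the episode above 0.02 m).
It also fails if it takes over 54 s, if anything falls off the work surface, if the arm or the gripper's body presses on something with over 40 N, if the wrist force passes 120 N, or if a joint passes its speed limit or range.

## Robot

A 7-joint arm with a two-finger parallel gripper is mounted at the origin on the work surface. World frame = base frame: x ahead of the robot, y to its left, z up, the work surface at z = 0. Lengths are in m, angles in rad, forces in N, time in s.
With the tool pointing down it reaches from about 0.4 to 0.875 m from the base axis. Payload 19.3 kg.
Tool frame: the origin (TCP) lies midway between the tips of the shut fingers; the grasp point (between the pads) lies bot.tcp_to_grasp behind it (bot.tcp_to_grasp is the distance from the TCP to the grasp point, in m); z points along the fingers, y is the line along which they close (so a half turn about z gives the same grasp; the last joint's range is limited). The gripper opens to 85 mm and grips with 20 to 120 N. Pads are 22 mm wide; open, the fingers measure 114 mm over their backs; the gripper's body (76 mm by 85 mm) begins 54 mm behind the grasp point. The pads swing forward as they close: fully open they stand 13 mm farther back than shut.
Start: joints at [1.04, 0.521, -0.036, 1.599, 0.021, 1.021, -0.113], TCP at [0.278, -0.56, 0.231] pointing down, gripper open.
Joint ranges: [-2.91, 2.91], [-0.3, 2.13], [-1.5, 1.42], [0.17, 2.43], [-1.26, 4.41], [0.16, 1.93], [-2.52, 2.52]. Speed limits (rad/s): [1.89, 1.89, 2.39, 2.39, 3.01, 3.01, 3.01].

## Interface

Orientations are given as [roll, pitch, yaw] about the fixed x, y, z axes, in that order (R = Rz(yaw) Ry(pitch) Rx(roll)).
In Python, from workcell import observe, imaging, bot gives the robot as it stands.
- The arm moves only by the tool send_rows, never from a script. Its argument "plan" is text: rows parted by semicolons, each of 7 numbers parted by spaces: the shift along the tool's x, y, z in m, then the turn, a rotation vector about the tool's x, y, z in degrees, then the finger opening in m, from 0 to 0.0854. In form: dx dy dz rx ry rz claw; .... A call has 1 to 10 rows; each row is the pose to reach, as a shift and turn from the pose commanded when the call began, along the tool's axes at that moment; what a row does not reach only later rows make up. A row lasts 1/12 s, in which the tool goes at most 41.7 mm and 7.16 degrees, less where a joint would pass 70% of its speed; a pose out of reach is approached as far as the arm can. A call with a gripper value outside its range is refused whole. The fingers move at their own pace and stop on an object; "grip_force" is the grip in N (left out, the last holds). Time passes only in rows, so rows that repeat a pose let the fingers close. It gives the time, the measured TCP pose, the force, the opening and the grip force at its end, in the units of the state.
- observe(): the state, without advancing time (a new reading comes with each control period).
- imaging.grab_frame(name): name is "side" or "top" or "wrist"; returns a dict with "color" (420x560x3 uint8, red, green, blue), "fx", "fy", "cx", "cy" (pixels), "dist_coeffs" ([k1, k2, p1, p2, k3] as OpenCV has them; the pictures are not rectified), "eye" and "orientation" of the camera in the world; the wrist camera has in their place "tool_from_camera" (4x4, takes a point from camera to tool coordinates, whose origin is the TCP and whose axes are the flange's). Camera axes: x right, y down, z forward; pixel columns grow to the right and rows downward; lengths in m; the calibration is good to about 2 mm. A picture is of the moment at which its call begins: read the wrist's pose just before it. There is no depth.
- bot.job_done(): hands the job in; it is judged then, once.
The state is a dict: "clock": time; "qpos": joint angles; "qd": joint speeds; "joint_efforts": joint torques, N m; "position": TCP position; "tool_rot": TCP orientation; "force": force on the tool from outside, world axes, zero at the start; "moment": the same for the moment, N m; "grip_width": finger opening in m; "finger_force": force on a finger pad.
Only numpy, scipy, OpenCV 4.12 (cv2) and the standard library are available. Lean on these libraries where they do the work, as an engineer would, in place of code of your own. Each camera call takes 0.05 s, during which the arm holds its last target. There are 200 camera calls.

## Working session

There is one attempt and no reset: what is moved stays moved. The work goes in short steps, Python scripts to look and compute and a tool call to move; the robot and the scene stay as the last step left them, time stands still between calls to the robot, and variables do not carry over. Pictures are saved under pics/ and viewed, at most 10 in all, crops included, and the job is handed in when it is done.

Besides the shell and the picture viewer there is one more tool, called after "Call:" by a JSON object that holds its "method" and its "body", one argument or row to a line. send_rows: Moves the arm, as the interface text tells. Its arguments: {"type":"object","properties":{"plan":{"type":"string"},"grip_force":{"type":"number"}},"required":["plan"]}

```bash
mkdir -p pics; cat > h.py <<'E'
import numpy as np, cv2
from workcell import observe, imaging, bot
from scipy.spatial.transform import Rotation as R
def rot(o):
    o=np.array(o,float)
    if o.shape==(3,3): return o
    return R.from_euler('xyz',o).as_matrix() if o.size==3 else R.from_quat(o).as_matrix()
def grab(name,save=None):
    s=observe(); f=imaging.grab_frame(name)
    if save: cv2.imwrite('pics/'+save+'.png',f['color'][:,:,::-1])
    if name=='wrist':
        T=np.eye(4);T[:3,:3]=rot(s['tool_rot']);T[:3,3]=s['position'];C=T@np.array(f['tool_from_camera'])
        f['R'],f['e']=C[:3,:3],C[:3,3]
    else: f['R'],f['e']=rot(f['orientation']),np.array(f['eye'])
    f['K']=np.array([[f['fx'],0,f['cx']],[0,f['fy'],f['cy']],[0,0,1.]])
    return f
def ray(f,uv,z):
    uv=np.array(uv,float).reshape(-1,1,2)
    n=cv2.undistortPoints(uv,f['K'],np.array(f['dist_coeffs'],float)).reshape(-1,2)
    d=np.c_[n,np.ones(len(n))]@f['R'].T
    return f['e']+d*((z-f['e'][2])/d[:,2])[:,None]
def proj(f,P):
    Rw=f['R'].T
    return cv2.projectPoints(np.array(P,float).reshape(-1,1,3),cv2.Rodrigues(Rw)[0],-Rw@f['e'],f['K'],np.array(f['dist_coeffs'],float))[0].reshape(-1,2)
E
python3 - <<'E'
from h import *
s=observe();print(s,bot.tcp_to_grasp)
f=grab('top','top0');g=grab('side','side0')
print(f['e'],f['orientation'],f['fx'],g['e'],g['orientation'])
E
```

```text
{'clock': 0.0, 'qpos': array([ 1.03976636,  0.52207481, -0.03637891,  1.60000145,  0.02122051,
        1.02109916, -0.11280664]), 'qd': array([ 9.19115187e-05, -6.56285881e-04,  3.44975055e-04, -1.33270582e-03,
       -1.19769081e-03, -7.85165061e-04,  1.51449408e-03]), 'joint_efforts': array([ 4.33816865e-05, -9.27108335e+01,  1.97942935e+00, -3.69940817e+01,
        1.79767463e-02,  8.03678879e-03,  6.71451161e-07]), 'position': array([ 0.27776821, -0.55950104,  0.23068962]), 'tool_rot': array([-3.14039811e+00,  7.72612998e-05,  4.60868669e-01]), 'force': array([-0.41754844,  0.60899841, -0.68314785]), 'moment': array([-0.03162347,  0.01559074, -0.01598827]), 'finger_force': 0.0, 'grip_width': 0.08541258384752057} 0.0187
[ 0.31587658 -0.06029617  1.0551655 ] [-2.97613696 -0.00918081 -1.54641725] 392.0101067395033 [-0.04759407  0.45695348  0.71684292] [-2.29442526  0.00325712 -2.33061247]
```

View pics/top0.png

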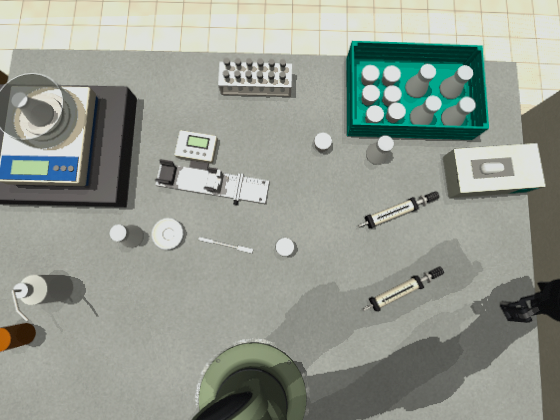

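View pics/side0.png

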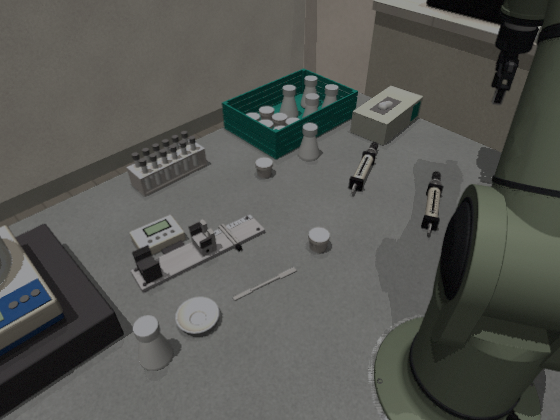

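The far balance lies around (398,211) in the top view with its knob at the right (433,196). The bed runs from (160,175) to (268,190), with the cursor at about (238,187). I'll enlarge both.

```bash
python3 - <<'E'
import cv2,numpy as np
a=cv2.imread('pics/top0.png')
A=cv2.resize(a[150:215,145:280],None,fx=5.9,fy=4.6,interpolation=3)[:, :800]
A=cv2.resize(a[155:205,150:275],None,fx=6,fy=6,interpolation=3)
B=cv2.resize(a[185:233,352:445],None,fx=6,fy=6,interpolation=3)
o=np.zeros((600,750,3),np.uint8);o[:300]=A;o[305:305+288,:558]=B
cv2.imwrite('pics/z1.png',o)
E
```

```text
(no output)
```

View pics/z1.png

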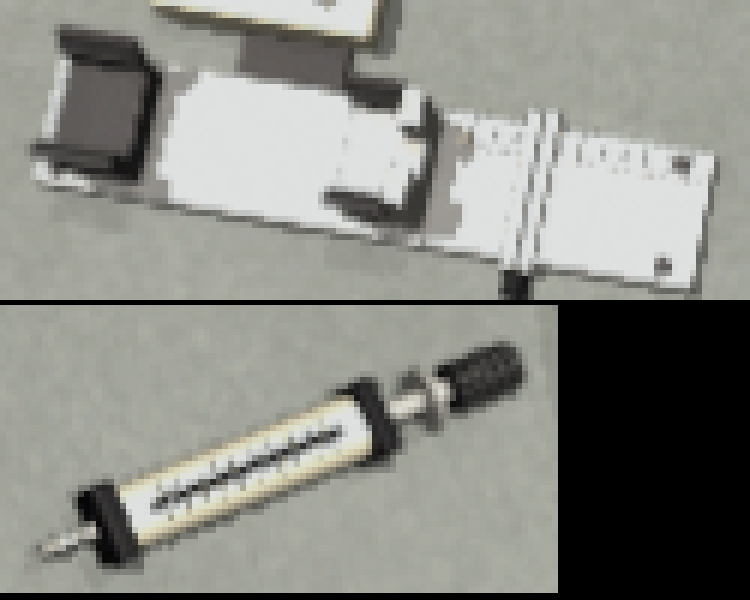

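The zoomed top view shows the balance caps at about px (370,221.7) rear and (413.7,204.2) front, and the knob at (433,197). The bed's right corners are at (269.2,180.8) and (265.5,203), its left-bottom corner is at (155.8,185.3), and the cursor line is at about (238.2,187).

```bash
python3 - <<'E'
from h import *
f=grab('top')
b=ray(f,[[370,221.7],[413.7,204.2],[433.2,196.8]],.025);print(b)
v=b[2]-b[0];print('bal yaw',np.degrees(np.arctan2(v[1],v[0])),'mid',(b[0]+b[1])/2,np.linalg.norm(b[1]-b[0]))
c=ray(f,[[269.2,180.8],[265.5,203],[155.8,185.3],[160,165]],.012);print(c)
e=(c[0]+c[1])/2;l=(c[2]+c[3])/2;x=c[1]-c[2];x/=np.linalg.norm(x)
print('yaw',np.degrees(np.arctan2(x[1],x[0])),'len',np.linalg.norm(c[1]-c[2]),'origin',e-.205*x, l+.1*x)
print('cur',ray(f,[[238.2,187]],.017), (ray(f,[[238.2,187]],.017)[0]-(e-.205*x))@x)
for n,p in dict(fl=(380,150),cup=(323,142),cup2=(285,247)).items(): print(n,ray(f,[p],.04))
E
```

```text
[[ 0.45491795 -0.29873187  0.025     ]
 [ 0.50524339 -0.41732934  0.025     ]
 [ 0.52692767 -0.47113138  0.025     ]]
bal yaw -67.33014585028417 mid [ 0.48008067 -0.35803061  0.025     ] 0.12883326905030434
[[ 0.56218144 -0.0273086   0.012     ]
 [ 0.50043275 -0.01916752  0.012     ]
 [ 0.5416463   0.28117338  0.012     ]
 [ 0.59896     0.27411966  0.012     ]]
yaw -97.813474017276 len 0.3031554295728457 origin [0.55917655 0.1798587  0.012     ] [0.55670829 0.17857493 0.012     ]
cur [[0.54159554 0.05588548 0.017     ]] 0.12521235170251183
fl [[ 0.64907409 -0.32502521  0.04      ]]
cup [[ 0.66713489 -0.17044327  0.04      ]]
cup2 [[ 0.38142858 -0.07423021  0.04      ]]
```

```bash
cat >> h.py <<'E'
def go(p,yaw):
    s=observe();Rt=rot(s['tool_rot']);G=R.from_euler('xyz',[np.pi,0,np.radians(yaw)]).as_matrix()
    d=Rt.T@(np.array(p)-s['position']);r=np.degrees(R.from_matrix(Rt.T@G).as_rotvec())
    print('d',d.round(4),'r',r.round(2),'at',s['position'].round(4),np.degrees(s['tool_rot']).round(2),'t',s['clock'],'F',s['force'].round(1),'w',s['grip_width'])
E
python3 -c "
from h import *
go([.484,-.367,.16],112.7)"
```

```text
d [ 0.2704 -0.0808  0.0709] r [-4.00e-02 -3.00e-02 -8.63e+01] at [ 0.2778 -0.5596  0.2309] [-179.95    0.     26.4 ] t 0.15 F [-1.  -0.1  0.5] w 0.08531150382600407
```

Call:
{"method": "send_rows", "body": {
  "plan": "0.27 -0.081 0.071 0 0 -86.3 0.06;0.27 -0.081 0.071 0 0 -86.3 0.06;0.27 -0.081 0.071 0 0 -86.3 0.06;0.27 -0.081 0.071 0 0 -86.3 0.06;0.27 -0.081 0.071 0 0 -86.3 0.06;0.27 -0.081 0.071 0 0 -86.3 0.06;0.27 -0.081 0.071 0 0 -86.3 0.06;0.27 -0.081 0.071 0 0 -86.3 0.06;0.27 -0.081 0.071 0 0 -86.3 0.06;0.27 -0.081 0.071 0 0 -86.3 0.06"
}}

```text
clock: 0.98
position: [0.4841, -0.3664, 0.1598]
tool_rot: [-3.141, -0.001, 1.718]
force: [0.0, -0.6, 0.3]
grip_width: 0.0599
finger_force: 0.0
```

```bash
python3 -c "
from h import *
go([.484,-.367,.16],112.7)"
```

```text
d [-0.0006 -0.0002 -0.0002] r [ -0.03  -0.04 -14.24] at [ 0.4841 -0.3664  0.1598] [-1.7997e+02 -3.0000e-02  9.8460e+01] t 0.9833 F [ 0.  -0.6  0.3] w 0.05985547601335459
```

Call:
{"method": "send_rows", "body": {
  "plan": "0 0 0 0 0 -14.2 0.06;0 0 0 0 0 -14.2 0.06;0 0 0 0 0 -14.2 0.06;0 0 0 0 0 -14.2 0.06"
}}

```text
clock: 1.32
position: [0.4835, -0.3673, 0.1601]
tool_rot: [3.142, -0.001, 1.954]
force: [-0.1, 0.2, -0.3]
grip_width: 0.0602
finger_force: 0.0
```

```bash
python3 -c "
from h import *
f=grab('wrist','w1');go([.484,-.367,.16],112.7)
x=np.array([.386,-.923,0])
for k in (-64,64,111): print(k,proj(f,[np.array([.480,-.358,.018])+x*k/1000]))"
```

```text
d [0.0001 0.0005 0.0001] r [-0.   -0.02 -0.76] at [ 0.4835 -0.3673  0.1601] [-1.8000e+02 -2.0000e-02  1.1194e+02] t 1.3667 F [-0.8  0.1  0.5] w 0.060070748796073034
-64 [[278.33229882 119.49245576]]
64 [[279.8481708  252.57773275]]
111 [[280.30653942 293.59175952]]
```

View pics/w1.png

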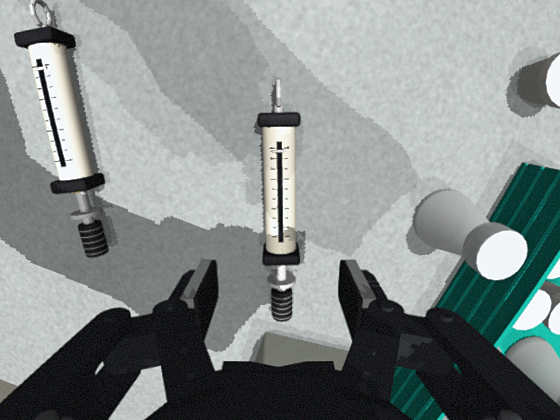

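The wrist view has the balance upright at column 278–282, with the rear cap at (278,120), the front cap at (281,254) and the knob at (282,304). That agrees with the estimate, so I descend and grip.

Call:
{"method": "send_rows", "body": {
  "plan": "0 0 0.04 0 0 -0.5 0.06;0 0 0.08 0 0 -0.5 0.06;0 0 0.115 0 0 -0.5 0.06;0 0 0.14 0 0 -0.5 0.06;0 0 0.154 0 0 -0.5 0.06;0 0 0.154 0 0 -0.5 0.06;0 0 0.154 0 0 -0.5 0.02;0 0 0.154 0 0 -0.5 0.02;0 0 0.154 0 0 -0.5 0.02;0 0 0.154 0 0 -0.5 0.02",
  "grip_force": 50
}}

```text
clock: 2.2
position: [0.4847, -0.3679, 0.0084]
tool_rot: [3.14, 0.003, 1.967]
force: [-0.3, 1.6, 7.2]
grip_width: 0.0281
finger_force: 48.9
```

Call:
{"method": "send_rows", "body": {
  "plan": "0 0 0 0 0 0 0.02;0 0 0 0 0 0 0.02;0 0 -0.03 0 0 0 0.02;0 0 -0.07 0 0 0 0.02;0 0 -0.11 0 0 0 0.02;0 0 -0.15 0 0 0 0.02;0 0 -0.15 0 0 0 0.02;0 0 -0.15 0 0 0 0.02"
}}

```text
clock: 2.87
position: [0.4846, -0.3682, 0.1596]
tool_rot: [3.139, 0.005, 1.966]
force: [0.2, -0.6, -4.8]
grip_width: 0.0282
finger_force: 51.1
```

```bash
python3 -c "
from h import *
f=grab('wrist','w2');go([.55,.17,.16],82.2)"
```

```text
d [ 0.4705  0.2685 -0.0032] r [ 0.07  0.11 30.48] at [ 0.4837 -0.3676  0.1576] [1.7996e+02 1.2000e-01 1.1268e+02] t 2.9167 F [-0.7 -0.2 -4.3] w 0.027973399315960493
```

View pics/w2.png

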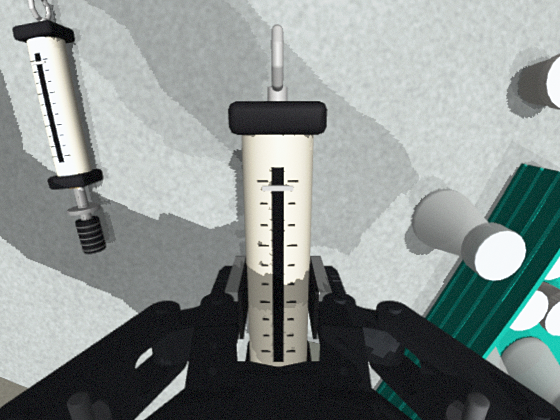

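The balance is held squarely by the tube: rear cap at (278,118), tube centred between the pads. Next I carry it over the bed, short of the fork, and look there.

```bash
python3 -c "
from h import *
go([.542,.06,.2],82.2)"
```

```text
d [ 0.372   0.2187 -0.0431] r [ 0.07  0.11 30.48] at [ 0.4837 -0.3676  0.1576] [1.7996e+02 1.2000e-01 1.1268e+02] t 2.9167 F [-0.7 -0.2 -4.3] w 0.027973399315960493
```

Call:
{"method": "send_rows", "body": {
  "plan": "0.01 0.006 -0.012 0 0 1 0.02;0.035 0.02 -0.028 0 0 3 0.02;0.07 0.04 -0.042 0 0 6 0.02;0.105 0.06 -0.042 0 0 9 0.02;0.14 0.08 -0.042 0 0 12 0.02;0.175 0.1 -0.042 0 0 15 0.02;0.21 0.12 -0.042 0 0 18 0.02;0.245 0.143 -0.042 0 0 21 0.02;0.28 0.165 -0.042 0 0 24 0.02;0.31 0.182 -0.042 0 0 27 0.02"
}}

```text
clock: 3.75
position: [0.5314, -0.008, 0.1973]
tool_rot: [-3.14, -0.0, 1.495]
force: [1.1, 0.4, -3.4]
grip_width: 0.0279
finger_force: 50.9
```

Call:
{"method": "send_rows", "body": {
  "plan": "0.025 0.019 0 0 0 2 0.02;0.04 0.03 0 0 0 3.5 0.02;0.05 0.035 0 0 0 3.5 0.02;0.05 0.035 0 0 0 3.5 0.02;0.05 0.035 0 0 0 3.5 0.02;0.05 0.035 0 0 0 3.5 0.02"
}}

```text
clock: 4.25
position: [0.5697, 0.035, 0.1977]
tool_rot: [-3.14, 0.001, 1.434]
force: [0.5, -0.1, -3.2]
grip_width: 0.0284
finger_force: 50.9
```

```bash
python3 -c "
from h import *
f=grab('wrist','w3');go([.542,.06,.2],82.2)
o=np.array([.558,.179,.012]);x=np.array([-.136,-.991,0]);y=np.array([.991,-.136,0])
for a,b,c in ((-100,-32,0),(-100,32,0),(205,32,0),(-86,20,42),(-86,-20,42)): print(a,b,c,proj(f,[o+x*a/1000+y*b/1000+[0,0,c/1000]]))"
```

```text
d [ 0.0211 -0.031  -0.0021] r [-0.05  0.05 -0.04] at [0.5698 0.0348 0.1979] [-1.7995e+02  5.0000e-02  8.2160e+01] t 4.3 F [ 0.1 -0.7 -2.1] w 0.028303692955330983
-100 -32 0 [[210.34928213 -65.36373834]]
-100 32 0 [[279.93815986 -66.5745852 ]]
205 32 0 [[279.43329766 244.06336494]]
-86 20 42 [[265.11055118 -76.14952314]]
-86 -20 42 [[215.12451846 -75.09711655]]
```

View pics/w3.png

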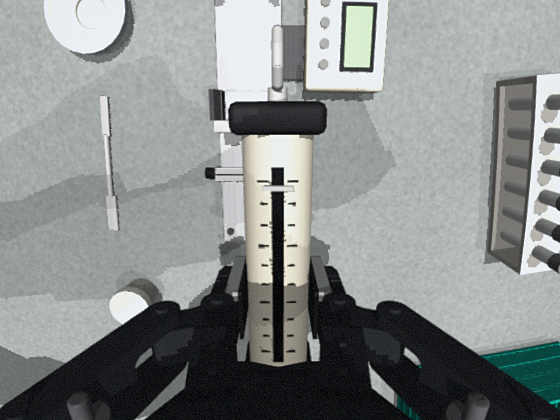

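The held balance hides most of the bed; its left edge shows at columns 216–222 and the cursor screw at (210,173). I'll step back and sideways for a clear view.

Call:
{"method": "send_rows", "body": {
  "plan": "-0.03 0.015 -0.01 0 0 0 0.02;-0.06 0.03 -0.02 0 0 0 0.02;-0.075 0.04 -0.02 0 0 0 0.02;-0.075 0.04 -0.02 0 0 0 0.02;-0.075 0.04 -0.02 0 0 0 0.02;-0.075 0.04 -0.02 0 0 0 0.02"
}}

```text
clock: 4.8
position: [0.5994, -0.0436, 0.2181]
tool_rot: [-3.141, -0.0, 1.435]
force: [-0.7, 0.0, -2.9]
grip_width: 0.0281
finger_force: 50.9
```

```bash
python3 -c "
from h import *
f=grab('wrist','w4');go([.542,.06,.2],82.2)
import pickle;pickle.dump({k:f[k] for k in ('R','e','K','dist_coeffs')},open('w4.pkl','wb'))
o=np.array([.558,.179,0]);x=np.array([-.136,-.991,0]);y=np.array([.991,-.136,0])
for a,b,c in ((-100,-32,12),(-100,32,12),(205,32,12),(205,-32,12),(-86,20,54),(-86,-20,54),(125,0,17),(75,9,68),(75,-9,68)): print(a,b,c,proj(f,[o+x*a/1000+y*b/1000+[0,0,c/1000]]))
cv2.imwrite('pics/w4z.png',cv2.resize(f['color'][0:300,120:280,::-1],None,fx=2,fy=2,interpolation=3))"
```

```text
d [ 0.0944 -0.0708  0.0183] r [-0.03 -0.01  0.04] at [ 0.5994 -0.0431  0.2182] [-1.7997e+02 -1.0000e-02  8.2240e+01] t 4.85 F [-0.3 -0.2 -3.2] w 0.028218213287677204
-100 -32 12 [[ 172.50912856 -129.71091969]]
-100 32 12 [[ 238.05423063 -133.36019013]]
205 32 12 [[244.18938563 177.13581603]]
205 -32 12 [[188.45358667 177.29435108]]
-86 20 54 [[ 218.49413699 -149.52373847]]
-86 -20 54 [[ 172.19517931 -146.25365372]]
125 0 17 [[211.46980152 103.56582878]]
75 9 68 [[207.00179526  41.06769673]]
75 -9 68 [[186.45325664  41.53384693]]
```

View pics/w4z.png

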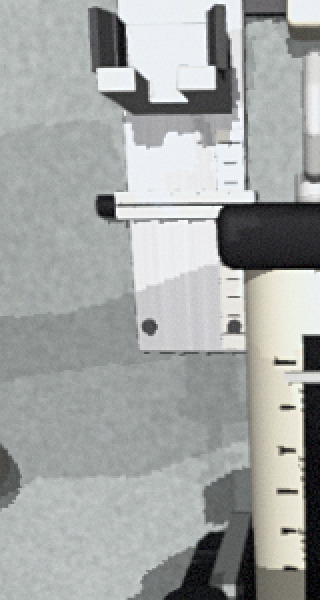

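The fork slot is centred at px ~(198.3,39.5) and the cursor line at ~(198,102.7). The front-left corner of the bed is at (190,175), and the left edge passes (181.5,57).

```bash
python3 -c "
from h import *
import pickle;f=pickle.load(open('w4.pkl','rb'))
o=np.array([.558,.179,0]);x=np.array([-.136,-.991,0]);y=np.array([.991,-.136,0])
for n,uv,z in (('slot 75,0',(198.3,39.7),.068),('corner 205,-32',(190,175),.012),('corner2 205,32',(243,175.5),.012),('edge ,-32',(181.5,57),.012),('cur',(198,102.7),.017)):
  p=ray(f,[uv],z)[0]-o;print(n,(p@x*1000).round(1),(p@y*1000).round(1))
"
```

```text
slot 75,0 73.8 1.5
corner 205,-32 202.5 -30.0
corner2 205,32 203.2 30.7
edge ,-32 77.5 -30.3
cur 124.0 -14.3
```

```bash
python3 -c "
from h import *
f=grab('wrist')
s=observe();T=rot(s['tool_rot']);p=s['position']
for h in (.0096,.0125,.016):
  for q in ((.0805,0,-h-.018),(.0685,0,-h-.018),(.0685,.018,-h+.015)): print(h,q,proj(f,[p+T@np.array(q)]).round(1))
c=f['color'].astype(int)[:,278].sum(1);print([int(v) for v in c[90:150]]); c=f['color'].astype(int)[115].sum(1);print([int(v) for v in c[222:336:2]])
go([.5587,.1748,.13],82.2)"
```

```text
0.0096 (0.0805, 0, -0.0276) [[280.2  99.7]]
0.0096 (0.0685, 0, -0.0276) [[280.2 134.2]]
0.0096 (0.0685, 0.018, 0.0054) [[318.2 130.8]]
0.0125 (0.0805, 0, -0.0305) [[280.3  99.2]]
0.0125 (0.0685, 0, -0.0305) [[280.2 134.6]]
0.0125 (0.0685, 0.018, 0.0024999999999999988) [[319.  131.1]]
0.016 (0.0805, 0, -0.034) [[280.4  98.5]]
0.016 (0.0685, 0, -0.034) [[280.3 135.1]]
0.016 (0.0685, 0.018, -0.0010000000000000009) [[320.  131.4]]
[233, 477, 736, 729, 726, 722, 720, 723, 679, 684, 637, 242, 19, 57, 103, 108, 123, 141, 148, 155, 162, 148, 149, 153, 135, 159, 133, 150, 133, 133, 130, 121, 123, 112, 121, 120, 118, 113, 94, 86, 84, 70, 61, 20, 221, 756, 735, 723, 722, 717, 721, 719, 719, 714, 718, 718, 714, 721, 717, 718]
[702, 710, 713, 367, 70, 134, 182, 184, 152, 148, 144, 140, 133, 147, 128, 144, 133, 134, 140, 151, 145, 134, 137, 133, 143, 131, 139, 144, 159, 135, 125, 125, 143, 154, 141, 154, 147, 138, 132, 139, 131, 158, 142, 141, 150, 149, 148, 147, 137, 131, 114, 77, 208, 483, 454, 454, 473]
d [ 0.2102 -0.0697  0.0883] r [-0.02 -0.01  0.06] at [ 0.5995 -0.0429  0.2183] [-1.7998e+02 -1.0000e-02  8.2260e+01] t 4.9 F [-0.  0. -4.] w 0.02829787845180931
```

Call:
{"method": "send_rows", "body": {
  "plan": "0.01 -0.004 0.005 0 0 0 0.02;0.03 -0.012 0.02 0 0 0 0.02;0.06 -0.022 0.04 0 0 0 0.02;0.09 -0.032 0.06 0 0 0 0.02;0.12 -0.042 0.08 0 0 0 0.02;0.15 -0.052 0.088 0 0 0 0.02;0.18 -0.06 0.088 0 0 0 0.02;0.2 -0.067 0.088 0 0 0 0.02;0.21 -0.0695 0.088 0 0 0 0.02;0.21 -0.0695 0.088 0 0 0 0.02"
}}

```text
clock: 5.73
position: [0.5583, 0.1778, 0.1302]
tool_rot: [-3.141, -0.001, 1.44]
force: [-0.3, -0.3, -2.2]
grip_width: 0.0282
finger_force: 50.8
```

```bash
python3 -c "
from h import *
f=grab('wrist','w5');go([.5587,.1748,.0464],82.2)
g=grab('side');o=f['color'][:,:,::-1]
a=cv2.resize(o[0:280,140:420],None,fx=1.4,fy=1.4);b=cv2.resize(g['color'][180:300,110:290,::-1],None,fx=2.1,fy=2.1)
z=np.zeros((400,392+378,3),np.uint8);z[:392,:392]=a;z[:b.shape[0],392:392+b.shape[1]]=b;cv2.imwrite('pics/w5.png',z)"
```

```text
d [-0.0007 -0.      0.0838] r [-0.01 -0.01  0.17] at [0.5589 0.1755 0.1302] [-1.7999e+02 -1.0000e-02  8.2370e+01] t 5.7833 F [-0.3 -1.  -3.9] w 0.028391847870262225
```

View pics/w5.png

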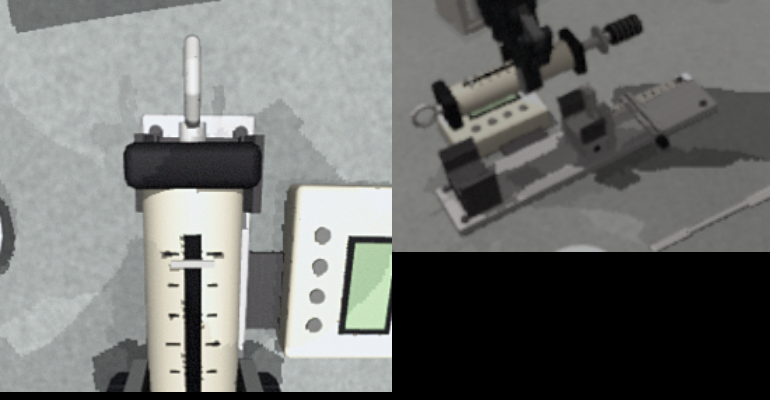

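The rear bed end shows below the balance, with corners at px (242,82) and (322,82). The cap is over the rear saddle and the bed aligns with the tube.

```bash
python3 -c "
from h import *
f=grab('wrist')
o=np.array([.5595,.1803,0]);x=np.array([-.136,-.991,0]);y=np.array([.991,-.136,0])
for n,uv,z in (('-100,-32',(242.1,82.1),.012),('-100,32',(322.1,82.1),.012),('cheek-',(230,115),.063),('cheek+ ',(328,115),.063),('capmid',(278,115),.155)):
  p=ray(f,[uv],z)[0]-o;print(n,(p@x*1000).round(1),(p@y*1000).round(1))
s=observe();print((s['position']-o)@x,(s['position']-o)@y)
c=f['color'].astype(int)[84].sum(1);print([int(v) for v in c[232:332:2]])
"
```

```text
-100,-32 -95.9 -28.6
-100,32 -96.0 34.7
cheek- -70.2 -31.5
cheek+  -70.3 32.4
capmid -69.2 -0.2
0.007111503923569581 0.0010267992436013582
[509, 507, 526, 463, 710, 722, 721, 589, 468, 588, 738, 723, 723, 723, 723, 720, 720, 718, 723, 735, 437, 476, 543, 521, 513, 371, 737, 726, 720, 721, 711, 701, 711, 708, 722, 719, 715, 710, 616, 535, 683, 719, 715, 619, 454, 454, 471, 462, 460, 444]
```

Call:
{"method": "send_rows", "body": {
  "plan": "-0.001 0.0007 0.015 0 0 0.2 0.02;-0.002 0.0007 0.035 0 0 0.2 0.02;-0.002 0.0007 0.05 0 0 0.2 0.02;-0.002 0.0007 0.058 0 0 0.2 0.02;-0.002 0.0007 0.065 0 0 0.2 0.02;-0.002 0.0007 0.07 0 0 0.2 0.02;-0.002 0.0007 0.074 0 0 0.2 0.02;-0.002 0.0007 0.077 0 0 0.2 0.02"
}}

```text
clock: 6.55
position: [0.5602, 0.1719, 0.0534]
tool_rot: [3.141, -0.0, 1.431]
force: [-0.0, -0.3, -2.0]
grip_width: 0.0282
finger_force: 51.0
```

Call:
{"method": "send_rows", "body": {
  "plan": "0 0 0.002 0 0 0 0.02;0 0 0.004 0 0 0 0.02;0 0 0.006 0 0 0 0.02;0 0 0.007 0 0 0 0.02;0 0 0.007 0 0 0 0.02"
}}

```text
clock: 6.97
position: [0.5601, 0.172, 0.0465]
tool_rot: [3.141, -0.0, 1.432]
force: [-1.0, -0.5, -2.3]
grip_width: 0.0281
finger_force: 51.2
```

```bash
python3 -c "
from h import *
go([.5587,.1748,.0464],82.2)
f=grab('wrist');g=grab('side');o=f['color'][:,:,::-1]
a=cv2.resize(o[0:280,140:420],None,fx=1.4,fy=1.4);b=cv2.resize(g['color'][180:300,110:290,::-1],None,fx=2.1,fy=2.1)
z=np.zeros((400,392+378,3),np.uint8);z[:392,:392]=a;z[:b.shape[0],392:392+b.shape[1]]=b;cv2.imwrite('pics/w6.png',z)"
```

```text
d [ 0.0026 -0.0017  0.0001] r [ 0.01 -0.   -0.18] at [0.5601 0.172  0.0465] [179.99  -0.    82.02] t 6.9667 F [-1.  -0.5 -2.3] w 0.028067904010329783
```

View pics/w6.png

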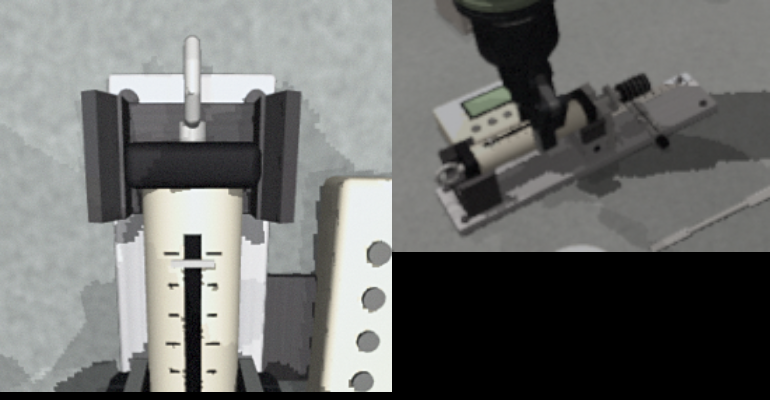

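The wrist view shows the rear cap centred between the cheeks (83–300, cap 125–260). From the side, the front cap is behind the fork. I keep lowering until contact.

Call:
{"method": "send_rows", "body": {
  "plan": "0 0 0.0015 0 0 0 0.02;0 0 0.003 0 0 0 0.02;0 0 0.003 0 0 0 0.02"
}}

```text
clock: 7.32
position: [0.5602, 0.172, 0.0461]
tool_rot: [3.14, 0.001, 1.431]
force: [-17.9, -7.6, 56.6]
grip_width: 0.0279
finger_force: 57.2
```

Call:
{"method": "send_rows", "body": {
  "plan": "0 0 -0.0025 0 0 0 0.02;0 0 -0.0025 0 0 0 0.02;0 0 -0.0025 0 0 0 0.05;0 0 -0.0025 0 0 0 0.05;0 0 -0.0025 0 0 0 0.05;0 0 -0.0025 0 0 0 0.05"
}}

```text
clock: 7.82
position: [0.5599, 0.1719, 0.0456]
tool_rot: [-3.141, 0.0, 1.431]
force: [-0.8, 1.1, -0.6]
grip_width: 0.0503
finger_force: 0.0
```

Call:
{"method": "send_rows", "body": {
  "plan": "0 0 -0.02 0 0 0 0.05;0 0 -0.05 0 0 0 0.05;0 0 -0.09 0 0 0 0.05;0 0 -0.12 0 0 0 0.05;-0.035 0 -0.13 0 0 0 0.05;-0.07 0 -0.13 0 0 0 0.05;-0.105 0 -0.13 0 0 0 0.05;-0.13 0 -0.13 0 0 0 0.05;-0.13 0 -0.13 0 0 0 0.05;-0.13 0 -0.13 0 0 0 0.05"
}}

```text
clock: 8.65
position: [0.5419, 0.0417, 0.1758]
tool_rot: [3.142, 0.0, 1.429]
force: [0.3, 0.6, -0.6]
grip_width: 0.05
finger_force: 0.0
```

```bash
python3 -c "
from h import *
f=grab('wrist','w7')
import pickle;pickle.dump({k:f[k] for k in ('R','e','K','dist_coeffs')},open('w7.pkl','wb'))
go([.5587,.1748,.0464],82.2)
o=np.array([.5595,.1803,0]);x=np.array([-.136,-.991,0]);y=np.array([.991,-.136,0])
for a,b,c in ((-4,0,71),(66,0,74),(90,0,56),(117,0,56),(125.6,-20,17)): print(a,b,c,proj(f,[o+x*a/1000+y*b/1000+[0,0,c/1000]]))"
```

```text
d [ 0.1327 -0.0019  0.1295] r [ 0.01 -0.02 -0.23] at [0.542  0.0431 0.1759] [ 1.7999e+02 -2.0000e-02  8.1970e+01] t 8.7 F [ 0.3  0.5 -0.7] w 0.05007354885781797
-4 0 71 [[275.91632658  19.65309255]]
66 0 74 [[276.50862596 119.16309335]]
90 0 56 [[276.78075703 148.77938564]]
117 0 56 [[276.976443   180.57351838]]
125.6 -20 17 [[256.89221451 181.64748999]]
```

View pics/w7.png

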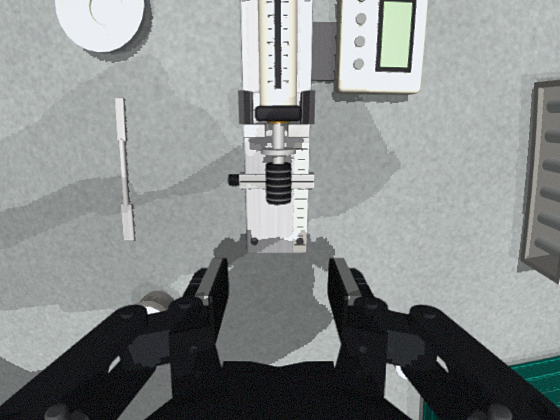

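The balance is seated with its front cap at (279,113) behind the fork. The knob is centred at about (278,184), the disc at row ~153, and the cursor bar at row 181. From here I measure numerically.

```bash
python3 -c "
from h import *
f=grab('wrist');c=f['color'].astype(int).sum(2)
print('col278',[int(v) for v in c[100:212,274:283].mean(1)])
print('row184',[int(v) for v in c[180:188,255:300].mean(0)])
print('discrow',[int(v) for v in c[150:155,255:300].mean(0)])
print('cursor',[int(v) for v in c[168:196,246:262].mean(1)])
o=np.array([.5595,.1803,0]);x=np.array([-.136,-.991,0]);y=np.array([.991,-.136,0])
for uv,z in (((278,184),.067),((278,164),.06),((278,204),.056),((278,121),.074),((278,105),.074),((278,150),.071),((255,181),.017)):
  p=ray(f,[uv],z)[0]-o;print(uv,z,(p@x*1000).round(1),(p@y*1000).round(1))
g=o+x*.119+[0,0,.042];go(g,82.0)
"
```

```text
col278 [719, 719, 719, 719, 720, 729, 723, 517, 136, 86, 138, 161, 156, 152, 148, 140, 133, 126, 126, 115, 106, 84, 60, 197, 340, 401, 507, 545, 595, 607, 608, 603, 606, 603, 601, 601, 606, 599, 601, 605, 601, 605, 598, 601, 607, 603, 602, 602, 600, 592, 529, 350, 498, 648, 646, 642, 628, 432, 367, 537, 610, 600, 562, 561, 563, 481, 128, 71, 92, 98, 94, 92, 176, 320, 271, 102, 88, 88, 90, 147, 288, 337, 120, 86, 89, 85, 124, 253, 339, 149, 85, 87, 85, 123, 246, 335, 157, 86, 85, 88, 116, 245, 337, 150, 68, 127, 409, 695, 675, 667, 664, 664]
row184 [524, 529, 517, 515, 516, 516, 513, 515, 521, 528, 420, 215, 108, 126, 140, 146, 157, 161, 158, 164, 170, 174, 174, 177, 178, 180, 167, 170, 153, 158, 147, 151, 151, 134, 116, 118, 305, 537, 583, 574, 574, 573, 570, 571, 574]
discrow [637, 547, 465, 467, 475, 443, 345, 313, 346, 371, 384, 401, 402, 414, 414, 430, 425, 442, 469, 498, 520, 533, 544, 559, 555, 543, 538, 517, 501, 465, 450, 439, 458, 454, 439, 437, 422, 407, 392, 356, 316, 471, 598, 612, 608]
cursor [611, 612, 611, 614, 611, 616, 581, 456, 528, 583, 596, 592, 598, 555, 271, 304, 620, 622, 625, 636, 653, 638, 511, 657, 654, 653, 652, 652]
(278, 184) 0.067 116.3 0.8
(278, 164) 0.06 100.7 0.8
(278, 204) 0.056 136.4 0.7
(278, 121) 0.074 65.9 0.9
(278, 105) 0.074 54.2 1.0
(278, 150) 0.071 88.1 0.9
(255, 181) 0.017 123.5 -21.9
d [ 0.0184 -0.0013  0.1338] r [ 0.01 -0.03  0.04] at [0.5421 0.0439 0.1758] [ 1.7999e+02 -3.0000e-02  8.2040e+01] t 8.75 F [-0.2 -0.5 -0.6] w 0.049894158210514045
```

Call:
{"method": "send_rows", "body": {
  "plan": "0.01 -0.0005 0.03 0 0 0 0.036;0.019 -0.0005 0.065 0 0 0 0.036;0.019 -0.0005 0.095 0 0 0 0.036;0.019 -0.0005 0.115 0 0 0 0.036;0.019 -0.0005 0.128 0 0 0 0.036;0.019 -0.0005 0.134 0 0 0 0.036;0.019 -0.0005 0.134 0 0 0 0.036;0.019 -0.0005 0.134 0 0 0 0.036"
}}

```text
clock: 9.42
position: [0.5443, 0.0629, 0.0422]
tool_rot: [3.141, -0.0, 1.432]
force: [0.3, 0.2, -0.0]
grip_width: 0.0358
finger_force: 0.0
```

Call:
{"method": "send_rows", "body": {
  "plan": "0 0 0 0 0 0 0.01;0 0 0 0 0 0 0.01;0 0 0 0 0 0 0.01;0 0 0 0 0 0 0.01;0 0 0 0 0 0 0.01",
  "grip_force": 60
}}

```text
clock: 9.83
position: [0.5446, 0.0623, 0.0424]
tool_rot: [3.14, -0.001, 1.431]
force: [1.5, 0.5, 4.1]
grip_width: 0.0199
finger_force: 58.8
```

Call:
{"method": "send_rows", "body": {
  "plan": "-0.005 0 0 0 0 0 0.01;-0.012 0 0 0 0 0 0.01;-0.02 0 0 0 0 0 0.01;-0.028 0 0 0 0 0 0.01;-0.036 0 0 0 0 0 0.01;-0.044 0 0 0 0 0 0.01;-0.052 0 0 0 0 0 0.01;-0.06 0 0 0 0 0 0.01;-0.066 0 0 0 0 0 0.01;-0.066 0 0 0 0 0 0.01",
  "grip_force": 80
}}

```text
clock: 10.67
position: [0.5348, -0.004, 0.0418]
tool_rot: [3.141, -0.001, 1.431]
force: [1.7, 10.7, 1.7]
grip_width: 0.0191
finger_force: 78.8
```

Call:
{"method": "send_rows", "body": {
  "plan": "-0.003 0 0 0 0 0 0.01;-0.006 0 0 0 0 0 0.01;-0.008 0 0 0 0 0 0.01;-0.008 0 0 0 0 0 0.01;-0.008 0 0 0 0 0 0.01"
}}

```text
clock: 11.08
position: [0.534, -0.0105, 0.0418]
tool_rot: [3.141, -0.002, 1.432]
force: [2.8, 12.2, 1.7]
grip_width: 0.0194
finger_force: 78.8
```

```bash
python3 -c "
from h import *
for i in range(4):
  f=grab('wrist');s=observe();print(s['force'].round(2),s['position'].round(4))
cv2.imwrite('pics/w8.png',f['color'][:,:,::-1])
c=f['color'].astype(int).sum(2)
print('col278',[int(v) for v in c[0:380:2,272:285].mean(1)])
g=grab('side','side8')"
```

```text
[ 2.74 12.37  1.62] [ 0.534  -0.0104  0.0418]
[ 1.53 11.56  1.85] [ 0.534  -0.0104  0.0418]
[ 2.64 11.03  1.5 ] [ 0.534  -0.0103  0.0418]
[ 3.92 11.05  1.57] [ 0.534  -0.0103  0.0418]
col278 [715, 715, 715, 716, 715, 718, 585, 168, 737, 715, 715, 716, 716, 716, 716, 716, 717, 716, 716, 717, 716, 566, 338, 735, 718, 716, 717, 717, 717, 717, 717, 717, 718, 718, 718, 749, 109, 744, 720, 716, 716, 716, 717, 717, 716, 716, 716, 716, 705, 720, 144, 689, 669, 667, 658, 656, 658, 659, 658, 656, 657, 656, 667, 468, 332, 668, 654, 655, 652, 653, 653, 652, 651, 652, 650, 658, 474, 313, 664, 653, 650, 648, 650, 647, 649, 649, 648, 648, 627, 124, 671, 650, 647, 645, 645, 647, 646, 645, 644, 644, 644, 644, 644, 643, 644, 645, 643, 621, 615, 617, 614, 613, 611, 601, 494, 294, 303, 301, 350, 601, 581, 581, 580, 563, 584, 580, 591, 316, 27, 46, 92, 109, 89, 91, 86, 135, 382, 188, 87, 93, 91, 86, 248, 138, 41, 52, 52, 60, 182, 125, 43, 45, 42, 67, 195, 84, 50, 55, 36, 120, 195, 49, 50, 293, 360, 355, 344, 352, 351, 354, 346, 347, 347, 347, 347, 345, 350, 343, 338, 349, 355, 360, 373, 152, 47, 48, 48, 53, 61, 48]
```

Call:
{"method": "send_rows", "body": {
  "plan": "-0.001 0 0 0 0 0 0.01;-0.002 0 0 0 0 0 0.01;-0.003 0 0 0 0 0 0.01;-0.003 0 0 0 0 0 0.01"
}}

```text
clock: 11.67
position: [0.5336, -0.0134, 0.0418]
tool_rot: [3.141, -0.002, 1.432]
force: [3.4, 11.9, 1.7]
grip_width: 0.0194
finger_force: 78.8
```

Call:
{"method": "send_rows", "body": {
  "plan": "-0.001 0 0 0 0 0 0.01;-0.002 0 0 0 0 0 0.01;-0.002 0 0 0 0 0 0.01;-0.002 0 0 0 0 0 0.01"
}}

```text
clock: 12.0
position: [0.5336, -0.0141, 0.0419]
tool_rot: [3.141, -0.003, 1.433]
force: [4.0, 18.2, 2.2]
grip_width: 0.0191
finger_force: 78.8
```

The force jumped to 18 N, so the rod is at its stop and the cap is on the fork. Now I ease it home.

Call:
{"method": "send_rows", "body": {
  "plan": "0.005 0 0 0 0 0 0.01;0.012 0 0 0 0 0 0.01;0.02 0 0 0 0 0 0.01;0.028 0 0 0 0 0 0.01;0.036 0 0 0 0 0 0.01;0.044 0 0 0 0 0 0.01;0.052 0 0 0 0 0 0.01;0.06 0 0 0 0 0 0.01;0.067 0 0 0 0 0 0.01;0.072 0 0 0 0 0 0.01"
}}

```text
clock: 12.83
position: [0.5433, 0.0552, 0.042]
tool_rot: [3.141, -0.0, 1.431]
force: [0.5, 2.1, 8.2]
grip_width: 0.0195
finger_force: 79.3
```

Call:
{"method": "send_rows", "body": {
  "plan": "0.002 0 0 0 0 0 0.01;0.0035 0 0 0 0 0 0.01;0.0045 0 0 0 0 0 0.01;0.0045 0 0 0 0 0 0.01;0.0045 0 0 0 0 0 0.01;0.0045 0 0 0 0 0 0.01"
}}

```text
clock: 13.33
position: [0.5438, 0.0589, 0.0421]
tool_rot: [3.141, 0.0, 1.431]
force: [-0.1, 2.0, 9.7]
grip_width: 0.0193
finger_force: 79.4
```

Call:
{"method": "send_rows", "body": {
  "plan": "0.001 0 0 0 0 0 0.01;0.002 0 0 0 0 0 0.01;0.002 0 0 0 0 0 0.01;0.002 0 0 0 0 0 0.01"
}}

```text
clock: 13.67
position: [0.544, 0.0604, 0.042]
tool_rot: [3.141, 0.001, 1.431]
force: [-0.2, 0.0, 7.9]
grip_width: 0.0192
finger_force: 79.4
```

```bash
python3 -c "
from h import *
o=np.array([.5595,.1803,0]);x=np.array([-.136,-.991,0])
s=observe();print(s['force'],(s['position']-o)@x)
import pickle;f=pickle.load(open('w7.pkl','rb'))
for v in (182.5,):print((ray(f,[(255,v)],.017)[0]-o)@x)
stop=np.array([.5336,-.0141,0]);print('stop',(stop-o)@x)"
```

```text
[-0.16047743  0.03563859  7.86571812] 0.12089795012613612
0.12651740971106912
stop 0.1961728
```

Home is confirmed: the spring force dropped to zero. Next I draw about 32 mm to the cursor.

Call:
{"method": "send_rows", "body": {
  "plan": "-0.004 0 0 0 0 0 0.01;-0.009 0 0 0 0 0 0.01;-0.015 0 0 0 0 0 0.01;-0.021 0 0 0 0 0 0.01;-0.027 0 0 0 0 0 0.01;-0.031 0 0 0 0 0 0.01;-0.033 0 0 0 0 0 0.01;-0.033 0 0 0 0 0 0.01;-0.033 0 0 0 0 0 0.01;-0.033 0 0 0 0 0 0.01"
}}

```text
clock: 14.5
position: [0.5395, 0.0287, 0.0418]
tool_rot: [3.141, -0.001, 1.431]
force: [2.2, 5.8, 3.3]
grip_width: 0.0195
finger_force: 79.1
```

```bash
python3 -c "
from h import *
o=np.array([.5595,.1803,0]);x=np.array([-.136,-.991,0]);y=np.array([.991,-.136,0])
s=observe();print(s['force'],(s['position']-o)@x)
f=grab('wrist','w9');c=f['color'].astype(int).sum(2)
print('col278',list(enumerate([int(v) for v in c[200:270,274:283].mean(1)],200)))
for b in (-30,-25,25): print(b,proj(f,[o+x*.1257+y*b/1000+[0,0,.017]]))
print(proj(f,[o+x*.1257+[0,0,.056]]),proj(f,[o+x*.1257+[0,0,.071]]))
for b in (-30,-24,24,30):
  u,v=proj(f,[o+x*.1257+y*b/1000+[0,0,.017]])[0].round().astype(int); print(b,u,list(enumerate([int(q) for q in c[v-20:v+21,u-1:u+2].mean(1)],v-20)))
print('disc flank',[int(q) for q in c[200:270,252:256].mean(1)])
"
```

```text
[2.18206901 5.75078411 3.31723732] 0.15297401595619992
col278 [(200, 635), (201, 634), (202, 631), (203, 635), (204, 632), (205, 634), (206, 636), (207, 631), (208, 635), (209, 631), (210, 629), (211, 632), (212, 631), (213, 625), (214, 626), (215, 622), (216, 623), (217, 602), (218, 587), (219, 582), (220, 578), (221, 582), (222, 583), (223, 581), (224, 578), (225, 567), (226, 570), (227, 575), (228, 531), (229, 340), (230, 275), (231, 288), (232, 291), (233, 295), (234, 289), (235, 289), (236, 284), (237, 391), (238, 573), (239, 564), (240, 559), (241, 560), (242, 555), (243, 557), (244, 556), (245, 554), (246, 550), (247, 562), (248, 566), (249, 564), (250, 567), (251, 568), (252, 572), (253, 572), (254, 468), (255, 124), (256, 20), (257, 54), (258, 51), (259, 39), (260, 74), (261, 114), (262, 109), (263, 91), (264, 85), (265, 88), (266, 76), (267, 85), (268, 85), (269, 82)]
-30 [[224.52080914 205.53347028]]
-25 [[233.35591333 205.50357196]]
25 [[322.07617644 205.25448988]]
[[277.69321614 229.02115111]] [[277.68386692 241.91339532]]
-30 225 [(186, 591), (187, 592), (188, 601), (18
[... 1612 characters left out ...]
53), (198, 659), (199, 649), (200, 649), (201, 660), (202, 667), (203, 610), (204, 213), (205, 114), (206, 417), (207, 687), (208, 650), (209, 576), (210, 578), (211, 579), (212, 569), (213, 567), (214, 581), (215, 580), (216, 535), (217, 444), (218, 522), (219, 512), (220, 508), (221, 526), (222, 509), (223, 496), (224, 476), (225, 475)]
disc flank [579, 585, 597, 535, 127, 91, 373, 617, 600, 585, 589, 583, 576, 581, 586, 589, 509, 314, 289, 281, 284, 288, 292, 289, 290, 294, 288, 296, 291, 290, 290, 288, 289, 323, 409, 438, 438, 444, 443, 439, 442, 450, 497, 590, 617, 620, 596, 466, 312, 292, 259, 230, 206, 198, 186, 172, 175, 179, 170, 164, 168, 183, 200, 216, 208, 215, 202, 175, 123, 96]
```

```bash
python3 -c "
from h import *
o=np.array([.5595,.1803,0]);x=np.array([-.136,-.991,0])
f=grab('wrist');s=observe();print(s['clock'],s['force'],(s['position']-o)@x,(f['e']-o)@x,f['e'][2])
for n,uv,z in (('rim rear',(278,237),.071),('rim front',(278,246.5),.071),('face at rod',(278,228.7),.061),('knob rear',(278,254.3),.067),('cur',(235,204.6),.017),('cur',(325,204.6),.017),('cur edges',(235,191.2),.017),('',(325,217),.017)):
  p=ray(f,[uv],z)[0]-o;print(n,(p@x*1000).round(1))
"
```

```text
14.6 [1.96575289 5.8433973  2.89415269] 0.15290668368865534 0.0787218926955374 0.18563088366108657
rim rear 123.7
rim front 127.7
face at rod 123.8
knob rear 133.0
cur 125.2
cur 125.4
cur edges 117.5
 132.7
```

The disc sits at 125.7 mm and the cursor line at 125.3 mm in the same frame, and dead reckoning agrees. The spring force is about 6 N and steady, so I hand in.

Call:
{"method": "send_rows", "body": {
  "plan": "0 0 0 0 0 0 0.01;0 0 0 0 0 0 0.01;0 0 0 0 0 0 0.01;0 0 0 0 0 0 0.01"
}}

```text
clock: 14.93
position: [0.5395, 0.0288, 0.0418]
tool_rot: [3.141, -0.001, 1.431]
force: [2.1, 6.6, 3.1]
grip_width: 0.0198
finger_force: 79.0
```

```bash
python3 -c "
from workcell import bot
print(bot.job_done())"
```

```text
the job is handed in; nothing more can be done
None
```

I seated the balance, drew its rod to the stop and eased it home, then handed in with the rod held about 32 mm out against its spring, the disc within about 0.5 mm of the cursor line; no verdict was returned.

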